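Set the mitre saw's length stop from a sample batten

ROBOT

A 6-joint arm with a two-finger parallel gripper is mounted at the origin on the work surface. World frame = base frame: x ahead of the robot, y to its left, z up, the work surface at z = 0. Lengths are in mm, angles in rad, forces in N, time in s.
With the tool pointing down it reaches from about 350 to 950 mm from the base axis. Payload 17.4 kg.
Tool frame: the origin (TCP) lies midway between the tips of the shut fingers; the grasp point (between the pads) lies 19 mm behind it (env.grip_depth is the distance from the TCP to the grasp point, in mm); z points along the fingers, y is the line along which they close (so a half turn about z gives the same grasp; the last joint's range is limited). The gripper opens to 93 mm and grips with 3 to 60 N. Pads are 15 mm wide; open, the fingers measure 128 mm over their backs; the gripper's body (75 mm by 188 mm) begins 65 mm behind the grasp point.
Start: joints at [1.074, 0.116, 1.442, -0, 1.584, -0.038], TCP at [298.947, 605.197, 218.646] pointing down, gripper open.
Joint ranges: [-2.83, 2.83], [-0.83, 2.19], [0.07, 2.5], [-1.14, 4.28], [0.01, 3], [-2.97, 2.97]. Speed limits (rad/s): [1.89, 1.89, 2.22, 3.14, 3.14, 3.14].

INTERFACE

Orientations are given as a unit quaternion [w, x, y, z].
In Python, from station import env gives the robot as it stands.
- The arm moves only by the tool move_arm, never from a script. Its argument "commands" is a list that holds one entry, the list of rows, each a list of 7 numbers: the shift along the tool's x, y, z in mm, then the turn, a rotation vector about the tool's x, y, z in rad, then the finger opening in mm, from 0 to 93. In form: [[[tx, ty, tz, rx, ry, rz, gripper], ...]]. A call has 1 to 12 rows; each row shifts and turns the commanded pose from where the row before left it, along the tool's axes as they then stand; what a row does not reach is not made up. A row lasts 1/12 s, in which the tool goes at most 41.7 mm and 7.16 degrees, less where a joint would pass 70% of its speed; a pose out of reach is approached as far as the arm can. A call is refused whole if a number of a shift passes 41.7 or a number of a turn 0.125, either way. A call with a gripper value outside its range is refused whole. The fingers move at their own pace and stop on an object; the grip force is fixed at half the most. Time passes only in rows, so rows that do not move let the fingers close. It gives the time, the measured TCP pose, the force, the opening and the grip force at its end, in the units of the state.
- env.sense(): the state, without advancing time (a new reading comes with each control period).
- env.get_image(name): name is "scene" or "top" or "wrist"; returns the picture (384x512x3 uint8, red, green, blue); there is no depth.
- env.get_calibration(name): a dict with "intrinsics" (3x3 intrinsics, pixels), "D" ([k1, k2, p1, p2, k3] as OpenCV has them; the pictures are not rectified), "cam_to_world" (4x4, takes a point from camera to world coordinates); the wrist camera has in their place "hand_eye" (4x4, takes a point from camera to tool coordinates, whose origin is the TCP and whose axes are the flange's). Camera axes: x right, y down, z forward; pixel columns grow to the right and rows downward; lengths in mm; the calibration is good to about 2 mm. A picture is of the moment at which its call begins: read the wrist's pose just before it. get_calibration takes no time and is no camera call.
- env.job_done(): hands the job in; it is judged then, once.
The state is a dict: "t": time; "joint_pos": joint angles; "qvel": joint speeds; "effort": joint torques, N m; "position": TCP position; "ee_rot": TCP orientation; "ft_force": force on the tool from outside, world axes, zero at the start; "wrist_torque": the same for the moment, N m; "opening": finger opening in mm; "finger_force": force on a finger pad.
Only numpy, scipy, OpenCV 4.12 (cv2) and the standard library are available. Lean on these libraries where they do the work, as an engineer would, in place of code of your own. Each camera call takes 0.05 s, during which the arm holds its last target. There are 200 camera calls.

TASK

Set the saw up to cut more pieces like the pale ash batten: stand the batten on edge on the saw bed (as it stands now, narrow side down), along the fence on the side of the length stop, with one end against the lowered blade. Then run the red-gripped length stop along the fence until its plate rests against the batten's other end, and leave batten and stop sitting there snug between blade, fence and stop. Leave the other tools and the dark offcut where they are.

Things in the scene. Friction and masses are not known exactly. Their poses are not given: they have to be found in the camera images.
- batten: Pale wooden batten, loose, 24 mm thick (its x) by 240 mm long (its y) by 56 mm tall (its z), about 0.2 kg (it varies), standing on edge on the table in front of the saw. Origin: centre of its underside. Either end may go to the blade.
- saw_corner (a point): Point on the saw bed's surface (45 mm above the table) where the fence's front face meets the blade's left face. Saw axes: z up; y along the fence away from the blade, on the side of the stop; x through the fence to its back. The bed is level from the fence to 60 mm in front of it and to y = 205 mm. The fence, an aluminium bar 20 mm tall and 20 mm thick, runs on to y = 440 mm. All fixed.
- saw_bow (a point): Middle of the top of the saw's blue bow, 126 mm above the bed, over the lowered blade; axes as the saw's. The blade (3 mm thick, 28 mm tall over the bed) and bow reach 0.25 m back (+x) and forward (-x) to the black handle, 0.29 m from this point; steel guide posts reach 151 mm above the bed. All of this lies within 25 mm of the blade's plane and is fixed.
- stop (a joint): Position of the length stop along the fence, in m: 0 at its outer end, growing as it slides towards the blade, up to 0.35. The face of its steel plate is 0.370 minus this value from the blade. It slides stiffly (about 3.5 N) and stays where it is left.
- stop_grip (a point): Grasp point in the red upright grip on the length stop, 56 mm above the bed and 10 mm behind the fence's front face; axes as the saw's. The grip is 16 mm thick (x), 34 mm wide (y), and reaches 18 mm above and 23 mm below this point, down to a dark saddle 33 mm above the bed.
- stop_face (a point): Point on the face of the stop's steel plate that meets the batten, 20 mm above the bed and 12 mm in front of the fence; axes as the saw's; the face looks to -y, at the blade. It lies 30 mm nearer the blade than the grip's point. The plate is 8 mm thick, reaches 45 mm forward of the fence and 40 mm above the bed.
- offcut: Dark hardwood offcut 24 x 130 x 40 mm, loose bystander on the right; origin at the centre of its underside.
- tape: Yellow tape measure 72 x 66 x 36 mm lying on its side, loose bystander on the right; origin at the centre of its underside.
- square: Combination square, 200 mm steel blade with blue head, loose bystander on the right; origin on its underside, 40 mm from the blade's end in the head.
- glue: Yellow glue bottle, 60 mm across, about 0.2 m tall, loose bystander on the left; origin at the centre of its underside.
- pencil: Flat red carpenter's pencil 170 mm long, loose bystander on the left; origin at the centre of its underside.
Not all that is in view belongs to the job. Leave any green look-alike of the batten alone.

How it is judged:
By the outcome, as a careful person would: the job done as asked, in the order asked, and still so for the second after the job is handed in, with the robot touching nothing.
It also fails if it takes over 51 s, if anything falls off the work surface, if the arm or the gripper's body presses on something with over 40 N, if the wrist force passes 120 N, or if a joint passes its speed limit or range.

## Working session

There is one attempt and no reset: what is moved stays moved. The work goes in short steps, Python scripts to look and compute and a tool call to move; the robot and the scene stay as the last step left them, time stands still between calls to the robot, and variables do not carry over. Pictures are saved under pics/ and viewed, at most 13 in all, crops included, and the job is handed in when it is done.

Besides the shell and the picture viewer there is one more tool, called after "Emit:" as name(argument=value, ...) on one line, values as JSON. move_arm: Moves the arm, as the interface text tells. Its arguments: {"type":"object","properties":{"commands":{"type":"array"}},"required":["commands"]}

```bash
mkdir -p pics; ls
python3 - <<'E'
from station import env
import cv2, numpy as np
s=env.sense(); print({k:np.round(v,3).tolist() for k,v in s.items()})
for n in("scene","top"):
    im=env.get_image(n); cv2.imwrite(f"pics/{n}0.png",im[:,:,::-1]); c=env.get_calibration(n); print(n,{k:np.round(v,3).tolist() for k,v in c.items()})
print(np.round(env.get_calibration("wrist")["hand_eye"],3).tolist())
a=[cv2.resize(cv2.imread(f"pics/{n}0.png"),None,fx=1.5,fy=1.5,interpolation=cv2.INTER_CUBIC) for n in("scene","top")]
for n,i in zip(("scene","top"),a): cv2.imwrite(f"pics/{n}0b.png",i)
E
```

```text
pics
{'t': 0.0, 'joint_pos': [1.074, 0.117, 1.442, 0.0, 1.584, -0.038], 'qvel': [-0.001, -0.001, -0.0, -0.002, -0.001, -0.001], 'effort': [-0.001, -72.125, -62.262, 0.078, 0.024, -0.0], 'position': [298.867, 605.026, 217.914], 'ee_rot': [-0.0, 0.227, 0.974, -0.001], 'ft_force': [0.213, 0.243, 0.652], 'wrist_torque': [0.021, -0.017, 0.015], 'finger_force': 0.0, 'opening': 93.177}
scene {'intrinsics': [[347.641, 0.0, 258.438], [0.0, 347.641, 195.022], [0.0, 0.0, 1.0]], 'D': [-0.041, 0.0, 0.0, 0.0, 0.0], 'cam_to_world': [[0.378, 0.707, -0.598, 1219.984], [0.926, -0.295, 0.236, -257.208], [-0.01, -0.643, -0.766, 1086.214], [0.0, 0.0, 0.0, 1.0]]}
top {'intrinsics': [[377.586, 0.0, 256.543], [0.0, 377.586, 190.133], [0.0, 0.0, 1.0]], 'D': [-0.041, 0.0, 0.0, 0.0, 0.0], 'cam_to_world': [[0.009, -0.98, 0.197, 233.272], [-1.0, -0.012, -0.014, 32.597], [0.016, -0.197, -0.98, 1267.54], [0.0, 0.0, 0.0, 1.0]]}
[[0.0, -0.957, -0.291, 81.819], [1.0, 0.0, -0.0, -0.599], [0.0, -0.291, 0.957, -166.713], [0.0, 0.0, 0.0, 1.0]]
```

View pics/scene0b.png

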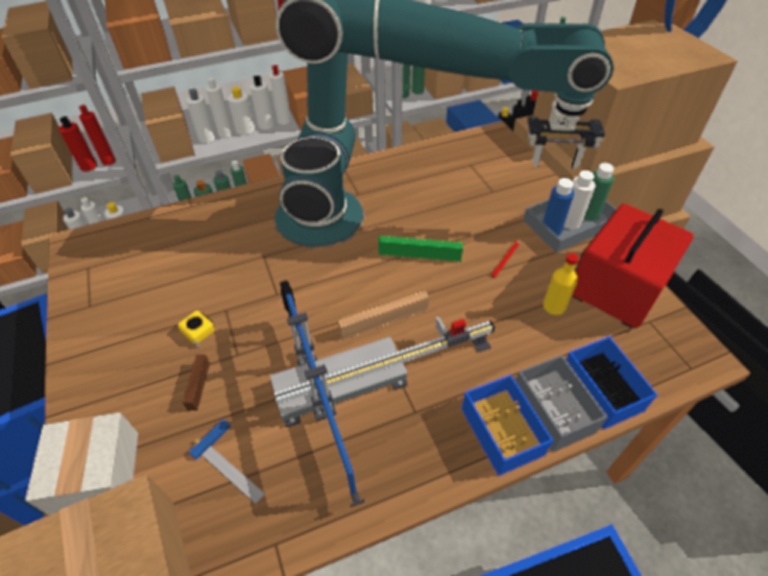

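View pics/top0b.png

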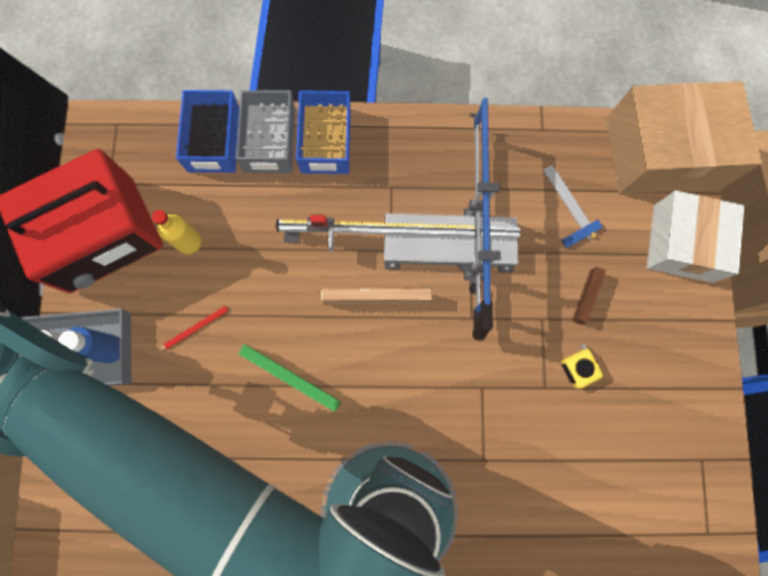

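The scene picture shows the pale batten at (383,312) in front of the saw and the green look-alike at (420,248). In the top view the batten is at (375,295) and the green one at (290,378). The saw blade is at x≈485, the fence at y≈228 and the red grip at (318,220). The pale batten fits the description because it is wood-coloured and in front of the saw. I'll confirm it in one enlarged crop.

```bash
cat > h.py <<'E'
import cv2, numpy as np
from station import env
from scipy.spatial.transform import Rotation as R
def ray(px,n,z,pose=None):
    c=env.get_calibration(n); px=np.array(px,float).reshape(-1,1,2)
    u=cv2.undistortPoints(px,c["intrinsics"],c["D"]).reshape(-1,2)
    if n=="wrist":
        T=np.eye(4); q=pose["ee_rot"]; T[:3,:3]=R.from_quat([q[1],q[2],q[3],q[0]]).as_matrix(); T[:3,3]=pose["position"]; T=T@np.array(c["hand_eye"])
    else: T=np.array(c["cam_to_world"])
    d=np.c_[u,np.ones(len(u))]@T[:3,:3].T; o=T[:3,3]
    return o+d*((np.reshape(z,(-1,1))-o[2])/d[:,2:])
def blob(mask):
    mask=mask.astype(np.uint8); n,l,st,_=cv2.connectedComponentsWithStats(mask); i=1+np.argmax(st[1:,4])
    ct=max(cv2.findContours((l==i).astype(np.uint8),0,1)[0],key=cv2.contourArea); return ct,st[i]
E
python3 - <<'E'
from h import *
im=cv2.imread("pics/top0.png"); hsv=cv2.cvtColor(im,cv2.COLOR_BGR2HSV)
cv2.imwrite("pics/crop.png",cv2.resize(im[60:240,170:360],None,fx=4.2,fy=3.3,interpolation=cv2.INTER_CUBIC)[:600,:800])
print(hsv[197,220:285:16].tolist(), hsv[190,220:285:16].tolist())
m=np.zeros(im.shape[:2],bool); w=hsv[185:208,205:298]; 
v=w[...,2].astype(int); t=(v>190); m[185:208,205:298]=t
ct,st=blob(m); r=cv2.minAreaRect(ct); print(r,st); print(np.round(ray(cv2.boxPoints(r),"top",56)).tolist())
red=((hsv[...,0]<6)|(hsv[...,0]>174))&(hsv[...,1]>180)&(hsv[...,2]>100); k=np.zeros_like(red);k[135:160,195:230]=red[135:160,195:230]
ct,st=blob(k); r=cv2.minAreaRect(ct); print(r,st); print(np.round(ray([r[0]],"top",112)))
# fence edges rough, blue bow
b=(hsv[...,0]>100)&(hsv[...,0]<125)&(hsv[...,1]>130); k=np.zeros_like(b);k[60:235,300:345]=b[60:235,300:345]
for y in(75,100,115,145,160,180,195): 
    x=np.where(k[y])[0]; print(y,x.min(initial=999),x.max(initial=0),np.round(ray([[x.mean(),y]],"top",171)) if len(x) else 0)
E
```

```text
[[14, 104, 219], [15, 100, 222], [15, 99, 226], [14, 100, 225], [14, 100, 222]] [[14, 120, 182], [14, 120, 180], [14, 119, 180], [14, 120, 177], [14, 119, 170]]
((250.5, 196.0), (8.0, 73.0), 90.0) [214 192  74   9 576]
[[469.0, 155.0, 56.0], [472.0, -84.0, 56.0], [446.0, -84.0, 56.0], [443.0, 154.0, 56.0]]
((212.0, 145.5), (3.0, 8.0), 90.0) [208 144   9   4  32]
[[610. 160. 112.]]
75 321 323 [[ 830. -188.  171.]]
100 322 324 [[ 745. -188.  171.]]
115 322 324 [[ 694. -187.  171.]]
145 323 325 [[ 597. -187.  171.]]
160 323 325 [[ 549. -186.  171.]]
180 322 325 [[ 487. -183.  171.]]
195 323 325 [[ 442. -183.  171.]]
```

View pics/crop.png

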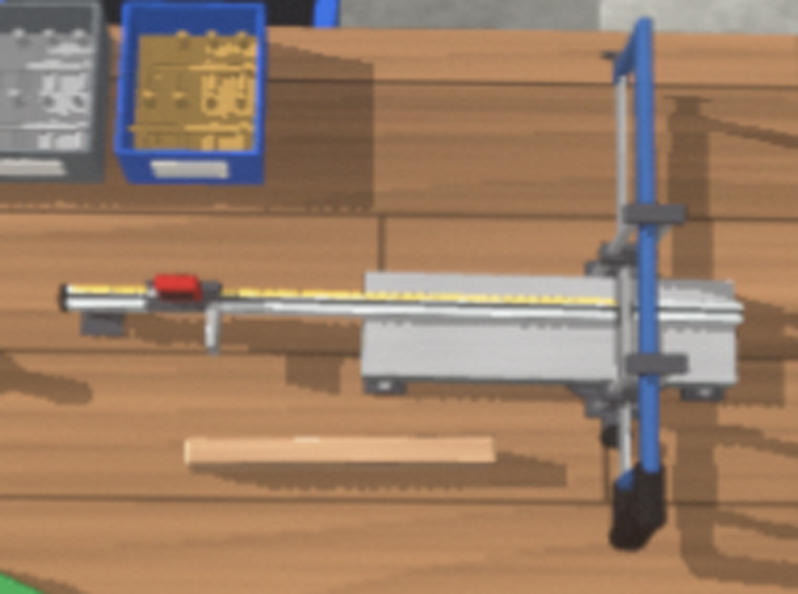

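The crop confirms that the pale wood piece, at crop (340,450), is the batten. It stands on edge in front of the fence and measures 239×26 mm, against a given 240×24. The stop plate is at crop (212,330). The batten's centre is at about (457,35) and the blade at y≈-186. Now I'll swing the arm over it.

Emit:
move_arm(commands=[[[-35,-18,0,0,0,0.0618,93],[-35,-18,0,0,0,0.0618,93],[-35,-18,0,0,0,0.0618,93],[-35,-18,0,0,0,0.0618,93],[-35,-18,0,0,0,0.0618,93],[-35,-18,0,0,0,0.0618,93],[-35,-18,0,0,0,0.0618,93],[-35,-18,0,0,0,0.0618,93],[-35,-18,0,0,0,0.0618,93],[-35,-18,0,0,0,0.0618,93],[-35,-18,0,0,0,0.0618,93],[-35,-18,0,0,0,0.0618,93]]])

```text
t: 1.1
position: [433.8, 162.0, 218.3]
ee_rot: [-0.0, 0.566, 0.824, -0.0]
ft_force: [0.6, -0.2, 0.3]
opening: 93.1
finger_force: 0.0
```

Emit:
move_arm(commands=[[[-24,0,0,0,0,0.0618,93],[-24,0,0,0,0,0.0618,93],[-24,0,0,0,0,0.0618,93],[-24,0,0,0,0,0.0618,93],[-24,0,0,0,0,0.0618,93],[-24,0,0,0,0,0.0618,93],[0,0,0,0,0,0,93]]])

```text
t: 1.68
position: [464.8, 21.0, 218.4]
ee_rot: [0.0, 0.71, 0.705, -0.0]
ft_force: [0.2, -0.9, -0.9]
opening: 92.8
finger_force: 0.0
```

Run:
```python
from h import *
s=env.sense(); im=env.get_image("wrist"); im=im[:,:,::-1].copy(); cv2.imwrite("pics/w1.png",im)
print({k:np.round(s[k],3).tolist() for k in("t","position","ee_rot","joint_pos")})
q=s["ee_rot"]; print(R.from_quat([q[1],q[2],q[3],q[0]]).as_matrix().round(3).tolist())
```

```text
{'t': 1.683, 'position': [464.774, 21.01, 218.372], 'ee_rot': [0.0, 0.71, 0.705, -0.0], 'joint_pos': [-0.009, -0.353, 1.871, -0.001, 1.625, -0.002]}
[[0.007, 1.0, -0.0], [1.0, -0.007, -0.001], [-0.001, -0.0, -1.0]]
```

View pics/w1.png

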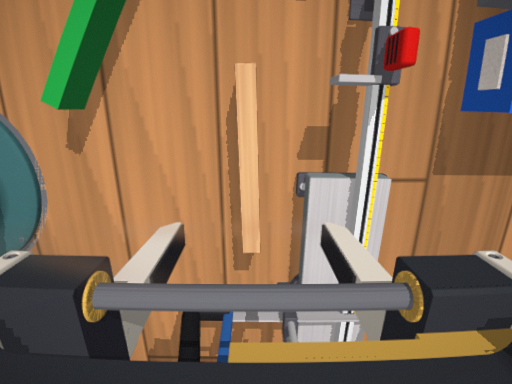

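The wrist picture shows the batten at columns 237–260, rows 64–252. The fence runs from (380,0) to (350,340), the bed's far end is at row ~175, the stop plate is at (355,79) and the red grip is at (402,48).

Run:
```python
from h import *
s=env.sense(); im=cv2.imread("pics/w1.png"); hsv=cv2.cvtColor(im,cv2.COLOR_BGR2HSV)
for y in (80,150,200,240): print(y,hsv[y,230:266,2].tolist())
for y in (120,150,190,230): print(y,im[y,345:392,0].tolist())
print("bed col320",im[164:184,325,0].tolist()); print("batten cols",hsv[56:74,245,2].tolist(),hsv[244:260,250,2].tolist())
print("plate col345",im[64:92,345,0].tolist())
```

```text
80 [182, 184, 182, 180, 180, 173, 219, 225, 232, 235, 232, 227, 226, 226, 227, 229, 233, 237, 237, 238, 240, 239, 234, 228, 227, 223, 168, 177, 179, 178, 177, 181, 186, 190, 193, 192]
150 [139, 140, 140, 137, 136, 134, 136, 137, 170, 231, 233, 238, 241, 237, 235, 234, 236, 238, 237, 235, 236, 239, 240, 241, 239, 237, 237, 235, 192, 186, 184, 182, 179, 179, 184, 187]
200 [141, 141, 141, 139, 139, 140, 138, 138, 138, 136, 162, 236, 235, 235, 238, 236, 236, 236, 237, 237, 233, 230, 231, 233, 236, 235, 235, 233, 224, 167, 183, 186, 185, 183, 183, 182]
240 [184, 179, 139, 131, 132, 131, 134, 137, 142, 141, 140, 145, 183, 225, 227, 229, 233, 234, 232, 230, 230, 227, 224, 223, 223, 225, 229, 234, 238, 239, 194, 184, 187, 187, 187, 187]
120 [60, 61, 60, 60, 60, 62, 59, 59, 60, 58, 63, 75, 82, 84, 82, 83, 92, 120, 135, 136, 138, 139, 138, 161, 177, 187, 235, 240, 241, 239, 88, 29, 36, 83, 180, 242, 217, 65, 0, 0, 62, 81, 80, 80, 80, 80, 80]
150 [61, 59, 61, 58, 60, 80, 79, 81, 84, 84, 84, 83, 82, 98, 136, 137, 137, 140, 141, 168, 226, 241, 239, 239, 240, 226, 148, 52, 29, 71, 205, 241, 169, 5
[... 236 characters left out ...]
 197, 198, 198, 196, 198, 205, 197, 168, 88, 77]
230 [196, 198, 197, 182, 153, 136, 136, 137, 139, 180, 239, 239, 237, 236, 231, 122, 49, 48, 114, 206, 227, 140, 31, 45, 148, 194, 195, 196, 198, 200, 194, 192, 193, 195, 196, 196, 196, 190, 104, 79, 80, 81, 80, 81, 81, 80, 82]
bed col320 [46, 45, 44, 46, 46, 42, 41, 45, 68, 117, 127, 124, 128, 148, 188, 202, 201, 201, 203, 201]
batten cols [186, 189, 188, 187, 189, 187, 178, 217, 229, 231, 230, 230, 230, 231, 229, 230, 231, 231] [230, 230, 230, 229, 231, 230, 230, 230, 203, 140, 129, 129, 132, 131, 129, 134]
plate col345 [57, 55, 57, 54, 54, 56, 58, 56, 56, 94, 172, 199, 200, 199, 199, 196, 196, 168, 114, 104, 102, 81, 58, 56, 58, 57, 56, 56]
```

Run:
```python
from h import *
s=env.sense()
W=lambda p,z: ray(p,"wrist",z,s).round(1).tolist()
print("batL",W([[235.5,80],[237.9,150],[240.1,200],[242.3,240]],56)); print("batR",W([[255.6,80],[257.7,150],[258.8,200],[259.8,240]],56))
print("batEnds",W([[245,62.6],[250,252.2]],56))
print("fence top front",W([[364.3,150],[359.6,190],[354.2,230]],65)); print("fence base",W([[348.4,190],[348.5,230]],45))
print("bedend",W([[325,177.5]],45)); print("plate",W([[345,81.4]],85))
im=cv2.imread("pics/w1.png").astype(int); red=(im[...,2]>150)&(im[...,1]<80)&(im[...,0]<80); red[:,:370]=0;red[100:]=0
ct,_=blob(red); print(cv2.boundingRect(ct));
```

```text
batL [[445.0, 136.5, 56.0], [446.3, 56.0, 56.0], [448.0, -8.6, 56.0], [450.0, -65.9, 56.0]]
batR [[468.0, 136.4, 56.0], [470.6, 55.9, 56.0], [472.1, -8.6, 56.0], [473.7, -66.0, 56.0]]
batEnds [[456.0, 155.0, 56.0], [460.3, -84.6, 56.0]]
fence top front [[598.4, 57.3, 65.0], [598.2, 7.2, 65.0], [597.4, -47.7, 65.0]]
fence base [[591.5, 1.2, 45.0], [597.7, -57.0, 45.0]]
bedend [[558.8, 18.3, 45.0]]
plate [[561.7, 132.5, 85.0]]
(401, 27, 19, 37)
```

Both views agree:

| Item | Measured |
|---|---|
| Batten centre | (458,35) |
| Batten yaw | about +0.026 |
| Fence front face | x≈598 |
| Blade face | y≈-186 |
| Stop plate face | y≈132 |

Next I'll grasp the batten.

Emit:
move_arm(commands=[[[7,-3.5,30,0,0,-0.033,93],[7,-3.2,35,0,0,0,93],[0,0,38,0,0,0,93],[0,0,38,0,0,0,93],[0,0,32,0,0,0,93],[0,0,20,0,0,0,93],[0,0,0,0,0,0,60],[0,0,0,0,0,0,20],[0,0,0,0,0,0,10],[0,0,0,0,0,0,10],[0,0,0,0,0,0,10],[0,0,0,0,0,0,10]]])

```text
t: 2.73
position: [458.4, 37.9, 26.8]
ee_rot: [0.001, 0.695, 0.719, 0.001]
ft_force: [-0.4, 0.1, -0.4]
opening: 57.4
finger_force: 0.0
```

Emit:
move_arm(commands=[[[0,0,0,0,0,0,10],[0,0,0,0,0,0,10],[0,0,0,0,0,0,10],[0,0,0,0,0,0,10],[0,0,0,0,0,0,10],[0,0,0,0,0,0,10],[0,0,0,0,0,0,10],[0,0,0,0,0,0,10],[0,0,0,0,0,0,10]]])

```text
t: 3.48
position: [458.0, 37.8, 25.8]
ee_rot: [0.0, 0.695, 0.719, 0.0]
ft_force: [1.1, -0.1, 0.8]
opening: 23.6
finger_force: 30.0
```

Emit:
move_arm(commands=[[[0,0,-20,0,0,0,10],[0,0,-26,0,0,0.016,10],[0,0,-24,0,0,0.015,10],[0,0,0,0,0,0.015,10],[-18,6,0,0,0,0,10],[-18,15,0,0,0,0,10],[-16,20,0,0,0,0,10],[-16,25,0,0,0,0,10],[0,25,0,0,0,0,10],[0,20,0,0,0,0,10],[0,9,0,0,0,0,10],[0,0,0,0,0,0,10]]])

```text
t: 4.48
position: [577.4, -31.8, 94.1]
ee_rot: [-0.001, 0.712, 0.702, -0.001]
ft_force: [-0.6, 0.1, -3.4]
opening: 23.8
finger_force: 30.0
```

Run:
```python
from h import *
s=env.sense(); im=env.get_image("wrist")[:,:,::-1].copy(); im2=env.get_image("scene")[:,:,::-1]
print({k:np.round(s[k],4).tolist() for k in("t","position","ee_rot","ft_force","opening")})
cv2.imwrite("pics/w2.png",np.hstack([cv2.resize(im,(400,300)),cv2.resize(im2[170:320,150:350],(400,300))]))
```

```text
{'t': 4.4833, 'position': [577.413, -31.7733, 94.1174], 'ee_rot': [-0.0008, 0.7119, 0.7023, -0.0006], 'ft_force': [-0.5677, 0.0704, -3.4237], 'opening': 23.7784}
```

View pics/w2.png

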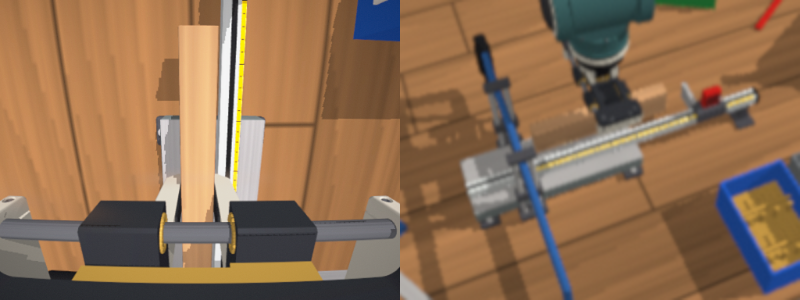

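The batten is held level and parallel to the fence with a gap, at columns 180–215 against the fence at 220 or more. The scene crop agrees. I'll lower it.

Emit:
move_arm(commands=[[[0,0,10,0,0,0,10],[0,0,8,0,0,0,10],[0,0,3,0,0,0,10],[0,0,1,0,0,0,10],[0,0,1,0,0,0,10],[0,0,0,0,0,0,10]]])

```text
t: 5.08
position: [576.8, -31.8, 72.6]
ee_rot: [0.0, 0.712, 0.702, 0.0]
ft_force: [-0.1, 0.1, -2.6]
opening: 24.0
finger_force: 30.0
```

Emit:
move_arm(commands=[[[-10,0,0,0,0,0,10],[-10,0,0,0,0,0,10],[-6,0,0,0,0,0,10],[-2,0,0,0,0,0,10],[-1,0,0,0,0,0,10],[0,0,0,0,0,0,10]]])

```text
t: 5.58
position: [576.5, -61.2, 72.7]
ee_rot: [-0.0, 0.712, 0.702, 0.0]
ft_force: [-0.2, 0.4, -2.9]
opening: 23.8
finger_force: 30.0
```

Emit:
move_arm(commands=[[[-0.7,0,0,0,0,0,10],[-0.7,0,0,0,0,0,10],[0,0,0,0,0,0,10]]])

```text
t: 5.83
position: [576.5, -62.1, 72.6]
ee_rot: [-0.0, 0.712, 0.702, -0.0]
ft_force: [-0.5, 0.1, -2.3]
opening: 23.8
finger_force: 30.0
```

Emit:
move_arm(commands=[[[-0.7,0,0,0,0,0,10],[-0.7,0,0,0,0,0,10],[0,0,0,0,0,0,10]]])

```text
t: 6.08
position: [576.5, -63.6, 72.6]
ee_rot: [-0.0, 0.712, 0.702, -0.0]
ft_force: [0.5, 0.0, -2.2]
opening: 24.0
finger_force: 30.0
```

Emit:
move_arm(commands=[[[-0.7,0,0,0,0,0,10],[-0.7,0,0,0,0,0,10],[0,0,0,0,0,0,10]]])

```text
t: 6.33
position: [576.5, -63.8, 72.9]
ee_rot: [-0.001, 0.712, 0.702, 0.001]
ft_force: [-0.3, 9.9, -0.8]
opening: 23.8
finger_force: 30.0
```

Blade contact came at the expected place (face ≈ -186). I'll back off slightly, then lower onto the bed.

Emit:
move_arm(commands=[[[0.9,0,0,0,0,0,10],[0,0,0.8,0,0,0,10],[0,0,0.8,0,0,0,10],[0,0,0,0,0,0,10]]])

```text
t: 6.67
position: [576.5, -63.8, 70.9]
ee_rot: [-0.0, 0.712, 0.702, 0.0]
ft_force: [0.6, 5.0, -1.8]
opening: 24.1
finger_force: 30.0
```

Emit:
move_arm(commands=[[[0,0,0.5,0,0,0,10],[0,0,0.4,0,0,0,10],[0,0,0,0,0,0,10]]])

```text
t: 6.92
position: [576.6, -63.8, 70.7]
ee_rot: [-0.0, 0.712, 0.702, 0.0]
ft_force: [-3.3, 6.0, 5.5]
opening: 23.7
finger_force: 30.0
```

Emit:
move_arm(commands=[[[0,2,-0.4,0,0,0,10],[0,2,0,0,0,0,10],[0,1.5,0,0,0,0,10],[0,0.7,0,0,0,0,10],[0,0,0,0,0,0,10]]])

```text
t: 7.33
position: [582.3, -63.8, 70.8]
ee_rot: [-0.001, 0.712, 0.702, -0.0]
ft_force: [-6.5, 6.5, 4.2]
opening: 24.2
finger_force: 30.2
```

Emit:
move_arm(commands=[[[0,0.7,0,0,0,0,10],[0,0.7,0,0,0,0,10],[0,0,0,0,0,0,10]]])

```text
t: 7.58
position: [583.6, -63.8, 70.8]
ee_rot: [-0.001, 0.712, 0.702, -0.0]
ft_force: [-6.5, 6.5, 4.1]
opening: 23.8
finger_force: 30.2
```

Emit:
move_arm(commands=[[[0,0.7,0,0,0,0,10],[0,0.7,0,0,0,0,10],[0,0,0,0,0,0,10]]])

```text
t: 7.83
position: [584.5, -63.9, 70.8]
ee_rot: [-0.001, 0.712, 0.702, -0.001]
ft_force: [-12.9, 6.2, 8.5]
opening: 23.6
finger_force: 30.0
```

Emit:
move_arm(commands=[[[0,0.7,0,0,0,0,10],[0,0.4,0,0,0,0,10],[0,0,0,0,0,0,10]]])

```text
t: 8.08
position: [584.9, -63.9, 70.8]
ee_rot: [-0.002, 0.712, 0.702, -0.001]
ft_force: [-18.1, 5.4, 11.9]
opening: 23.4
finger_force: 30.0
```

Fence contact at x≈596, as expected. I'll release, lift and look.

Emit:
move_arm(commands=[[[0,-0.5,-0.5,0,0,0,40],[0,0,0,0,0,0,50],[0,0,0,0,0,0,50],[0,0,0,0,0,0,50],[0,0,0,0,0,0,50],[0,0,0,0,0,0,50]]])

```text
t: 8.58
position: [586.2, -64.3, 71.0]
ee_rot: [0.0, 0.712, 0.702, 0.0]
ft_force: [0.2, 1.1, -1.0]
opening: 49.6
finger_force: 0.0
```

Emit:
move_arm(commands=[[[0,0,-12,0,0,0,50],[20,0,-25,0,0,0,50],[30,5,-30,0,0,0,50],[35,5,-25,0,0,0,50],[35,5,0,0,0,0,50],[0,0,0,0,0,0,50]]])

```text
t: 9.08
position: [603.4, 58.1, 164.3]
ee_rot: [0.001, 0.711, 0.703, 0.002]
ft_force: [-0.2, -0.3, -0.2]
opening: 49.6
finger_force: 0.0
```

Run:
```python
from h import *
s=env.sense(); im=env.get_image("wrist")[:,:,::-1].copy(); im2=env.get_image("top")[:,:,::-1]
print({k:np.round(s[k],4).tolist() for k in("t","position","ee_rot","ft_force","opening")})
cv2.imwrite("pics/w3.png",im);cv2.imwrite("pics/t3.png",im2)
cv2.imwrite("pics/v3.png",np.hstack([im[:,120:420],cv2.resize(im2[120:216,230:355],(500,384))]))
```

```text
{'t': 9.0833, 'position': [603.424, 58.098, 164.2894], 'ee_rot': [0.0008, 0.7108, 0.7034, 0.0018], 'ft_force': [-0.2173, -0.2556, -0.1641], 'opening': 49.6456}
```

View pics/v3.png

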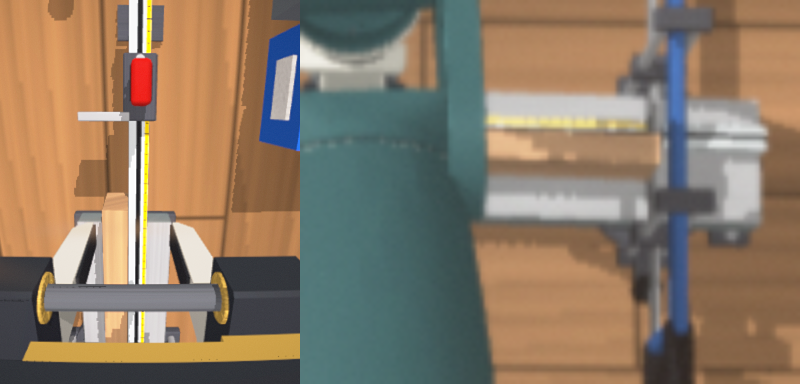

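The batten stands upright along the fence, with its near end at crop (115,195). The red grip is at crop (141,80) and the stop plate at (100,116).

Run:
```python
from h import *
s=env.sense(); im=cv2.imread("pics/w3.png"); I=im.astype(int)
red=(I[...,2]>110)&(I[...,1]<70)&(I[...,0]<70); red[:,:230]=0; red[:,300:]=0; red[150:]=0
ct,st=blob(red); print(cv2.boundingRect(ct)); print(I[80,245:278,2].tolist()); print(I[45:118,261,2].tolist())
print("plate col215", I[106:126,212,0].tolist()); print("batten col235",I[186:216,235,2].tolist())
for z in(119,96): print(z,ray([[250,80],[272,80],[261,57],[261,104]],"wrist",z,s).round(1).tolist())
print(ray([[212,121.5],[212,113]],"wrist",85,s).round(1).tolist(), ray([[235,195],[235,208]],"wrist",101,s).round(1).tolist())
```

```text
(251, 58, 22, 48)
[106, 102, 101, 82, 68, 90, 186, 223, 226, 232, 239, 243, 242, 243, 243, 242, 243, 242, 242, 243, 242, 242, 239, 232, 225, 214, 166, 98, 104, 104, 93, 105, 165]
[64, 62, 62, 63, 62, 61, 63, 73, 133, 206, 233, 233, 231, 237, 245, 245, 244, 244, 244, 243, 243, 244, 243, 244, 243, 243, 243, 244, 244, 243, 243, 243, 242, 243, 242, 243, 242, 242, 242, 242, 242, 242, 242, 241, 241, 242, 241, 241, 242, 240, 241, 241, 241, 240, 240, 235, 223, 206, 181, 162, 143, 106, 83, 78, 79, 81, 81, 79, 80, 79, 79, 79, 78]
plate col215 [93, 96, 95, 94, 93, 132, 217, 228, 226, 223, 224, 222, 223, 223, 183, 108, 92, 93, 93, 93]
batten col235 [144, 143, 144, 144, 144, 146, 177, 228, 231, 233, 226, 212, 204, 204, 209, 213, 212, 208, 207, 216, 215, 214, 218, 220, 235, 247, 246, 245, 245, 245]
119 [[601.2, 156.6, 119.0], [617.2, 156.4, 119.0], [609.2, 172.1, 119.0], [609.1, 139.6, 119.0]]
96 [[601.0, 158.9, 96.0], [618.9, 158.7, 96.0], [610.0, 176.1, 96.0], [609.9, 140.0, 96.0]]
[[567.0, 126.0, 85.0], [567.3, 133.2, 85.0]] [[586.4, 62.8, 101.0], [586.1, 50.5, 101.0]]
```

Emit:
move_arm(commands=[[[25,1.5,0,0,0,0,50],[30,1.5,0,0,0,0,50],[26,1.5,0,0,0,0,50],[16,0,0,0,0,0,50],[0,0,20,0,0,0,50],[0,0,25,0,0,0,50],[0,0,22,0,0,0,50],[0,0,13,0,0,0,50],[0,0,0,0,0,0,50]]])

```text
t: 9.93
position: [606.9, 149.2, 78.3]
ee_rot: [-0.001, 0.712, 0.702, -0.002]
ft_force: [0.5, 1.2, -0.5]
opening: 50.1
finger_force: 0.0
```

Emit:
move_arm(commands=[[[0,0,0,0,0,0,5],[0,0,0,0,0,0,5],[0,0,0,0,0,0,5],[0,0,0,0,0,0,5],[0,0,0,0,0,0,5],[0,0,0,0,0,0,5],[0,0,0,0,0,0,5],[0,0,0,0,0,0,5],[0,0,0,0,0,0,5]]])

```text
t: 10.68
position: [610.8, 150.4, 82.3]
ee_rot: [0.002, 0.712, 0.702, 0.003]
ft_force: [25.1, 0.5, -7.5]
opening: 16.0
finger_force: 30.0
```

The stop is gripped (16 mm opening) with a 25 N sideways load. I'll relieve that first.

Emit:
move_arm(commands=[[[0,1,0,0,0,0,5],[0,1,0,0,0,0,5],[0,0,0,0,0,0,5]]])

```text
t: 10.93
position: [610.9, 150.5, 82.2]
ee_rot: [0.001, 0.712, 0.702, 0.001]
ft_force: [4.4, -0.7, 5.4]
opening: 16.2
finger_force: 30.0
```

Emit:
move_arm(commands=[[[-4,0,0,0,0,0,5],[-8,0,0,0,0,0,5],[-10,0,0,0,0,0,5],[-10,0,0,0,0,0,5],[-10,0,0,0,0,0,5],[-10,0,0,0,0,0,5],[-6,0,0,0,0,0,5],[-3,0,0,0,0,0,5],[0,0,0,0,0,0,5]]])

```text
t: 11.68
position: [609.8, 88.9, 82.2]
ee_rot: [0.001, 0.712, 0.702, 0.001]
ft_force: [4.0, -3.6, 6.3]
opening: 15.9
finger_force: 30.0
```

Emit:
move_arm(commands=[[[-1.5,0,0,0,0,0,5],[-1.5,0,0,0,0,0,5],[-1.5,0,0,0,0,0,5],[0,0,0,0,0,0,5]]])

```text
t: 12.02
position: [609.8, 85.1, 82.3]
ee_rot: [0.0, 0.712, 0.702, 0.001]
ft_force: [3.9, 0.9, 6.0]
opening: 15.8
finger_force: 30.0
```

Emit:
move_arm(commands=[[[-1,0,0,0,0,0,5],[-1,0,0,0,0,0,5],[-1,0,0,0,0,0,5],[-1,0,0,0,0,0,5]]])

```text
t: 12.35
position: [609.7, 81.4, 82.2]
ee_rot: [0.0, 0.712, 0.702, 0.001]
ft_force: [3.2, 2.8, 5.2]
opening: 15.6
finger_force: 30.0
```

Emit:
move_arm(commands=[[[-0.7,0,0,0,0,0,5],[-0.7,0,0,0,0,0,5],[0,0,0,0,0,0,5]]])

```text
t: 12.6
position: [609.7, 79.9, 82.2]
ee_rot: [0.0, 0.712, 0.702, 0.001]
ft_force: [3.4, 1.7, 5.2]
opening: 15.7
finger_force: 30.0
```

Emit:
move_arm(commands=[[[-0.7,0,0,0,0,0,5],[-0.7,0,0,0,0,0,5],[0,0,0,0,0,0,5]]])

```text
t: 12.85
position: [609.6, 78.5, 82.3]
ee_rot: [0.0, 0.712, 0.702, 0.001]
ft_force: [3.7, 2.8, 6.9]
opening: 15.7
finger_force: 30.0
```

Emit:
move_arm(commands=[[[-0.7,0,0,0,0,0,5],[-0.7,0,0,0,0,0,5],[0,0,0,0,0,0,5]]])

```text
t: 13.1
position: [609.6, 77.1, 82.2]
ee_rot: [0.0, 0.712, 0.702, 0.001]
ft_force: [3.2, 2.4, 6.3]
opening: 16.1
finger_force: 30.0
```

Emit:
move_arm(commands=[[[-0.7,0,0,0,0,0,5],[-0.7,0,0,0,0,0,5],[0,0,0,0,0,0,5]]])

```text
t: 13.35
position: [609.6, 75.7, 82.2]
ee_rot: [0.0, 0.712, 0.702, 0.001]
ft_force: [3.5, 2.5, 6.2]
opening: 15.8
finger_force: 30.0
```

Emit:
move_arm(commands=[[[-0.7,0,0,0,0,0,5],[-0.7,0,0,0,0,0,5],[0,0,0,0,0,0,5]]])

```text
t: 13.6
position: [609.6, 74.3, 82.2]
ee_rot: [0.0, 0.712, 0.702, 0.001]
ft_force: [3.2, 2.5, 5.5]
opening: 15.7
finger_force: 30.0
```

Emit:
move_arm(commands=[[[-0.7,0,0,0,0,0,5],[-0.7,0,0,0,0,0,5],[0,0,0,0,0,0,5]]])

```text
t: 13.85
position: [609.6, 72.9, 82.2]
ee_rot: [0.0, 0.712, 0.702, 0.001]
ft_force: [3.3, 2.7, 6.5]
opening: 15.9
finger_force: 30.0
```

Emit:
move_arm(commands=[[[-0.7,0,0,0,0,0,5],[-0.7,0,0,0,0,0,5],[0,0,0,0,0,0,5]]])

```text
t: 14.1
position: [609.5, 72.2, 82.2]
ee_rot: [-0.0, 0.712, 0.702, 0.001]
ft_force: [3.9, 9.7, 5.5]
opening: 15.8
finger_force: 30.0
```

Run:
```python
from h import *
im=env.get_image("wrist")[:,:,::-1]; im2=env.get_image("scene")[:,:,::-1]
cv2.imwrite("pics/v4.png",np.hstack([cv2.resize(im,(400,300)),cv2.resize(im2[190:290,190:320],(390,300),interpolation=cv2.INTER_CUBIC)]))
```

```text
(no output)
```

View pics/v4.png

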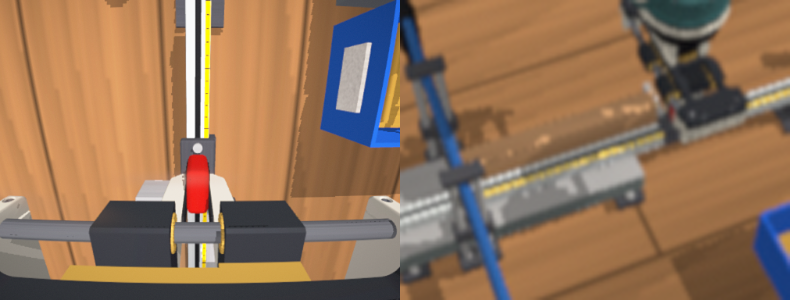

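The wrist view shows the stop held in the fingers, and the scene view shows the batten upright at the fence. The force jumped to 9.7 N, so the plate is touching the batten. I'll press a little more to confirm it's seated.

Emit:
move_arm(commands=[[[-0.6,0,0,0,0,0,5],[0,0,0,0,0,0,5],[0,0,0,0,0,0,5]]])

```text
t: 14.45
position: [609.5, 72.2, 82.2]
ee_rot: [-0.0, 0.712, 0.703, 0.002]
ft_force: [4.3, 12.7, 6.4]
opening: 15.9
finger_force: 30.0
```

Solid contact: the stop stays put while the force rises. I'll release and lift.

Emit:
move_arm(commands=[[[0,0,0,0,0,0,45],[0,0,0,0,0,0,45],[0,0,0,0,0,0,45],[0,0,0,0,0,0,45],[0,0,0,0,0,0,45],[0,0,-10,0,0,0,45],[0,0,-25,0,0,0,45],[0,0,-30,0,0,0,45],[0,0,-30,0,0,0,45],[20,0,-20,0,0,0,45],[0,0,0,0,0,0,45]]])

```text
t: 15.37
position: [610.6, 92.3, 202.5]
ee_rot: [0.002, 0.712, 0.702, 0.003]
ft_force: [0.5, 0.4, 0.5]
opening: 44.9
finger_force: 0.0
```

Run:
```python
from h import *
s=env.sense(); print(s["t"],np.round(s["position"],1)); im=env.get_image("wrist")[:,:,::-1]; im2=env.get_image("scene")[:,:,::-1]
cv2.imwrite("pics/v5.png",np.hstack([cv2.resize(im,(400,300)),cv2.resize(im2[190:290,190:320],(390,300),interpolation=cv2.INTER_CUBIC)]))
```

```text
15.3667 [610.6  92.3 202.5]
```

View pics/v5.png

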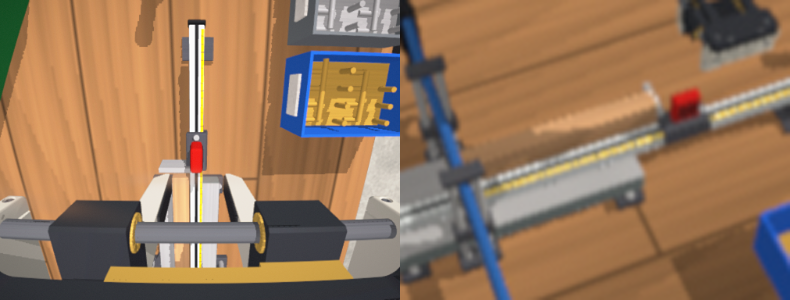

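The plate is against the batten's end at (172,168) in the wrist view. I'll check fence contact along the whole batten from further back.

Emit:
move_arm(commands=[[[0,0,-30,0,0,0,45],[0,0,-35,0,0,0,45],[0,0,-35,0,0,0,45],[-30,-15,-20,0,0,0,45],[-35,-15,0,0,0,0,45],[-35,-10,0,0,0,0,45],[0,0,0,0,0,0,45],[0,0,0,0,0,0,45]]])

```text
t: 16.13
position: [567.4, -10.7, 315.6]
ee_rot: [-0.0, 0.713, 0.701, -0.0]
ft_force: [0.5, 0.4, 0.3]
opening: 44.8
finger_force: 0.0
```

Run:
```python
from h import *
s=env.sense(); print(s["t"],np.round(s["position"],1)); im=env.get_image("wrist")[:,:,::-1]
cv2.imwrite("pics/w6.png",im); cv2.imwrite("pics/v6.png",cv2.resize(im[60:340,180:400],(471,600),interpolation=cv2.INTER_CUBIC))
```

```text
16.1333 [567.4 -10.7 315.6]
```

View pics/v6.png

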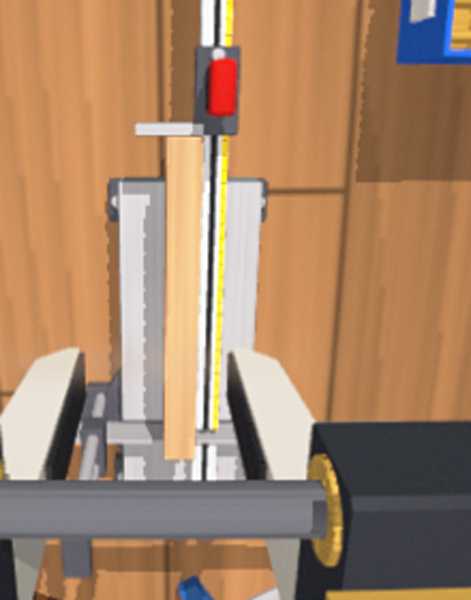

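The whole batten can be seen along the fence. The plate is at its upper end, crop (168,130), and its lower end is at (180,460) by the blade. I'll check the gap numerically.

Run:
```python
from h import *
s=env.sense(); im=cv2.imread("pics/w6.png"); I=im.astype(int)
for y in(130,160,190,220,245):
    sat=I[y,250:300,2]-I[y,250:300,0]; g=I[y,250:300].mean(1).round().astype(int)
    e=250+np.max(np.where(sat[:28]>50)[0])+.5
    d=250+np.array([k for k in range(18,40) if g[k]<90]).mean(); l=250+np.min(np.where(sat>50)[0])-.5
    print(y,l,e,d,ray([[l,y],[e,y]],"wrist",101,s).round(1)[:,:2].tolist(),ray([[d,y]],"wrist",65,s).round(1)[0,:2])
c=258; print("blade end col264:",(I[255:290,264,2]-I[255:290,264,0]).tolist())
print("plate/batten col 264", I[112:136,264].tolist())
```

```text
130 249.5 274.5 279.5 [[563.6, 44.3], [598.3, 43.9]] [608.7  41.2]
160 256.5 273.5 278.5 [[572.9, 2.0], [597.2, 1.7]] [607.8  -5. ]
190 256.5 272.5 277.5 [[572.4, -42.8], [596.1, -43.1]] [606.8 -54.1]
220 255.5 271.5 277.0 [[570.4, -90.8], [594.9, -91.1]] [ 606.6 -106.6]
245 255.5 271.5 285.2 [[569.9, -133.5], [595.2, -133.9]] [ 621.5 -153.7]
blade end col264: [104, 106, 105, 104, 105, 105, 105, 105, 105, 104, 103, 105, 103, 104, 105, 106, 106, 109, 104, 52, 9, 4, 5, 4, 4, 4, 4, 4, 6, 0, -5, -7, -7, -4, -6]
plate/batten col 264 [[65, 101, 143], [65, 100, 142], [63, 100, 142], [60, 99, 142], [78, 106, 143], [176, 175, 180], [227, 226, 228], [225, 224, 228], [224, 222, 226], [225, 223, 226], [227, 225, 227], [132, 153, 186], [138, 200, 248], [135, 190, 241], [133, 188, 238], [135, 189, 239], [135, 188, 239], [135, 189, 239], [133, 188, 238], [135, 188, 239], [134, 187, 238], [134, 189, 239], [133, 188, 239], [131, 187, 238]]
```

There may be a gap of about 1 mm at the blade end, which is within measurement noise. I'll seat it with a light nudge from the front with closed fingers, staying clear of the bow.

Emit:
move_arm(commands=[[[-20,-8,0,0,0,0,0],[-28,-9,0,0,0,0,0],[-28,-9,0,0,0,0,0],[-21,-8,0,0,0,0,0],[0,0,30,0,0,0,0],[0,0,40,0,0,0,0],[0,0,40,0,0,0,0],[0,0,40,0,0,0,0],[0,0,40,0,0,0,0],[0,0,30,0,0,0,0],[0,0,18,0,0,0,0],[0,0,0,0,0,0,0]]])

```text
t: 17.18
position: [530.7, -104.0, 73.2]
ee_rot: [-0.003, 0.711, 0.703, -0.002]
ft_force: [-0.5, -0.2, 0.2]
opening: 0.5
finger_force: 0.0
```

Emit:
move_arm(commands=[[[0,0,8,0,0,0,0],[0,0,5,0,0,0,0],[0,3,0,0,0,0,0],[0,3,0,0,0,0,0],[0,2,0,0,0,0,0],[0,0,0,0,0,0,0]]])

```text
t: 17.68
position: [541.5, -105.6, 66.2]
ee_rot: [0.0, 0.712, 0.702, 0.0]
ft_force: [0.1, -0.3, 0.4]
opening: 0.5
finger_force: 0.0
```

Emit:
move_arm(commands=[[[0,1.5,2,0,0,0,0],[0,1.5,2,0,0,0,0],[0,1.5,0,0,0,0,0],[0,0,0,0,0,0,0]]])

```text
t: 18.02
position: [545.3, -105.6, 61.2]
ee_rot: [-0.0, 0.712, 0.702, -0.0]
ft_force: [-0.5, -0.1, 0.1]
opening: 0.7
finger_force: 0.0
```

Emit:
move_arm(commands=[[[0,1,0,0,0,0,0],[0,1,0,0,0,0,0],[0,1,0,0,0,0,0],[0,0,0,0,0,0,0]]])

```text
t: 18.35
position: [548.4, -105.6, 61.4]
ee_rot: [0.0, 0.712, 0.702, 0.0]
ft_force: [0.2, -0.3, -0.2]
opening: 0.6
finger_force: 0.0
```

Emit:
move_arm(commands=[[[0,1,0,0,0,0,0],[0,1,0,0,0,0,0],[0,0,0,0,0,0,0]]])

```text
t: 18.6
position: [550.3, -105.7, 61.4]
ee_rot: [0.0, 0.712, 0.702, 0.0]
ft_force: [0.5, 0.1, -0.1]
opening: 0.9
finger_force: 0.0
```

Emit:
move_arm(commands=[[[0,1,0,0,0,0,0],[0,1,0,0,0,0,0],[0,0,0,0,0,0,0]]])

```text
t: 18.85
position: [552.4, -105.7, 61.4]
ee_rot: [0.0, 0.712, 0.702, 0.0]
ft_force: [0.2, 0.2, 0.0]
opening: 0.6
finger_force: 0.0
```

Emit:
move_arm(commands=[[[0,0.8,0,0,0,0,0],[0,0.7,0,0,0,0,0],[0,0,0,0,0,0,0]]])

```text
t: 19.1
position: [553.8, -105.8, 61.4]
ee_rot: [0.0, 0.712, 0.702, 0.0]
ft_force: [-0.2, 0.2, 0.0]
opening: 0.6
finger_force: 0.0
```

Emit:
move_arm(commands=[[[0,0.8,0,0,0,0,0],[0,0.7,0,0,0,0,0],[0,0.5,0,0,0,0,0]]])

```text
t: 19.35
position: [555.6, -105.8, 61.4]
ee_rot: [-0.0, 0.712, 0.702, -0.0]
ft_force: [-2.8, 1.2, 2.8]
opening: 0.4
finger_force: 1.7
```

Emit:
move_arm(commands=[[[0,0.8,0,0,0,0,0],[0,0.7,0,0,0,0,0],[0,0,0,0,0,0,0]]])

```text
t: 19.6
position: [557.2, -105.8, 61.5]
ee_rot: [-0.0, 0.712, 0.702, -0.0]
ft_force: [-3.2, -0.0, 2.9]
opening: 0.2
finger_force: 1.5
```

Emit:
move_arm(commands=[[[0,0.6,0,0,0,0,0],[0,0.6,0,0,0,0,0],[0,0,0,0,0,0,0]]])

```text
t: 19.85
position: [558.1, -105.8, 61.5]
ee_rot: [-0.0, 0.712, 0.702, -0.0]
ft_force: [-8.7, 0.1, 6.6]
opening: 0.4
finger_force: 4.1
```

The batten moved about 2 mm and then seated firmly. I'll retract and recheck.

Emit:
move_arm(commands=[[[0,-3,0,0,0,0,0],[0,-8,0,0,0,0,0],[0,-12,-10,0,0,0,0],[0,0,-40,0,0,0,20],[0,0,-40,0,0,0,40],[0,0,-40,0,0,0,45],[0,0,-40,0,0,0,45],[0,0,-40,0,0,0,45],[25,8,-40,0,0,0,45],[35,10,0,0,0,0,45],[34,12,0,0,0,0,45],[0,0,0,0,0,0,45]]])

```text
t: 20.85
position: [566.4, -11.0, 306.3]
ee_rot: [-0.0, 0.711, 0.703, 0.001]
ft_force: [-0.2, 0.2, -0.9]
opening: 44.9
finger_force: 0.0
```

Run:
```python
from h import *
s=env.sense(); im=env.get_image("wrist")[:,:,::-1].copy(); cv2.imwrite("pics/w7.png",im); I=im.astype(int)
print(s["t"],np.round(s["position"],1))
o=250
m=(I[...,2]-I[...,0]>70)&(I[...,2]>220); m[:,:240]=0;m[:,360:]=0; ct,st=blob(m); x,y0,w,h=cv2.boundingRect(ct); print(x,y0,w,h)
E0=[];
for y in range(y0+6,y0+h-6,12):
    c=np.where(m[y,x:x+w])[0]+x; e=c.max()+.5
    g=I[y].mean(1); k=[j for j in range(int(e)+2,int(e)+11) if g[j]<100]; d=np.mean(k) if k else np.nan
    a=ray([[e,y]],"wrist",101,s)[0]; b=ray([[d,y]],"wrist",65,s)[0]; E0.append([*a[:2],*b[:2]])
print(np.round(E0,1).tolist()); 
print(ray([[x+w/2,y0-.5],[x+w/2,y0+h-.5]],"wrist",101,s).round(1).tolist())
cv2.imwrite("pics/v7.png",cv2.resize(im[60:340,180:400],(471,600),interpolation=cv2.INTER_CUBIC))
```

```text
20.85 [566.4 -11.  306.3]
257 124 18 154
[[596.5, 43.5, 608.3, 40.9], [596.7, 27.3, 608.6, 23.1], [595.5, 10.8, 607.4, 5.0], [595.7, -6.2, 607.8, -13.6], [595.9, -23.6, 606.6, -32.7], [594.7, -41.4, 606.9, -52.3], [594.9, -59.7, 605.7, -72.4], [595.1, -78.6, 606.0, -93.0], [593.8, -98.0, 605.6, -114.3], [594.1, -118.0, 605.1, -136.3], [592.8, -138.6, 604.7, -158.9], [593.0, -159.9, 604.2, -182.3]]
[[584.9, 52.2, 101.0], [586.1, -188.5, 101.0]]
```

View pics/v7.png

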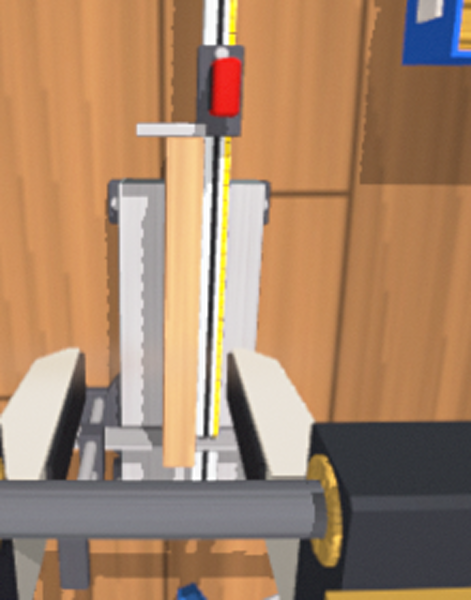

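Run:
```python
from h import *
s=env.sense(); P={"w6":dict(position=[567.4,-10.7,315.6],ee_rot=[0,.7130,.7012,0]),"w7":s}
for n,p in P.items():
    I=cv2.imread(f"pics/{n}.png").astype(float); G=[]
    for y in range(128,262,1):
        r=I[y,:,2]-I[y,:,0]; k=np.arange(266,282); d=r[k]  # subpixel crossing of saturation: batten -> grey fence
        j=[i for i in range(len(k)-1) if d[i]>=50>d[i+1]]
        if not j: continue
        e=k[j[0]]+(d[j[0]]-50)/(d[j[0]]-d[j[0]+1])
        g=I[y].mean(1); q=np.arange(int(e)+2,int(e)+10); w=np.clip(150-g[q],0,None)
        if w.sum()<60: continue
        a=ray([[e,y]],"wrist",101,p)[0]; b=ray([[(q*w).sum()/w.sum(),y]],"wrist",65,p)[0]; G.append([*a[:2],*b[:2]])
    G=np.array(G); f=np.polyfit(G[:,1],G[:,0],1); h=np.polyfit(G[:,3],G[:,2],1)
    print(n,len(G),f.round(4),h.round(4),[(np.polyval(h,y)-np.polyval(f,y)).round(2) for y in(50,-66,-180)])
```

```text
w6 134 [2.140000e-02 5.973928e+02] [1.710000e-02 6.078576e+02] [np.float64(10.25), np.float64(10.75), np.float64(11.25)]
w7 134 [1.680000e-02 5.953381e+02] [1.630000e-02 6.066865e+02] [np.float64(11.32), np.float64(11.38), np.float64(11.45)]
```

The batten is now parallel to the fence, but the absolute offset is ambiguous to about 1 mm. A second, slightly firmer nudge nearer the stop end will settle it.

Emit:
move_arm(commands=[[[-4,-10,0,0,0,0,0],[-5,-15,0,0,0,0,0],[0,-6,20,0,0,0,0],[0,0,40,0,0,0,0],[0,0,40,0,0,0,0],[0,0,40,0,0,0,0],[0,0,40,0,0,0,0],[0,0,35,0,0,0,0],[0,0,20,0,0,0,0],[0,0,8,0,0,0,0],[0,0,0,0,0,0,0]]])

```text
t: 21.82
position: [533.0, -24.6, 61.7]
ee_rot: [-0.001, 0.712, 0.702, -0.001]
ft_force: [-0.4, 0.2, -0.6]
opening: 0.4
finger_force: 0.0
```

Emit:
move_arm(commands=[[[0,8,0,0,0,0,0],[0,6,0,0,0,0,0],[0,4,0,0,0,0,0],[0,2,0,0,0,0,0],[0,0,0,0,0,0,0]]])

```text
t: 22.23
position: [555.3, -24.0, 63.9]
ee_rot: [0.0, 0.712, 0.702, 0.0]
ft_force: [0.6, 1.0, -0.5]
opening: 0.6
finger_force: 0.0
```

Emit:
move_arm(commands=[[[0,1,1,0,0,0,0],[0,1,1,0,0,0,0],[0,0,0,0,0,0,0]]])

```text
t: 22.48
position: [556.4, -23.9, 61.0]
ee_rot: [-0.0, 0.712, 0.702, -0.0]
ft_force: [-1.0, -0.3, -0.1]
opening: 0.5
finger_force: 0.3
```

Emit:
move_arm(commands=[[[0,0.7,0,0,0,0,0],[0,0.7,0,0,0,0,0],[0,0,0,0,0,0,0]]])

```text
t: 22.73
position: [557.9, -24.0, 61.3]
ee_rot: [0.0, 0.712, 0.702, 0.0]
ft_force: [-0.7, 0.7, -0.8]
opening: 0.6
finger_force: 0.3
```

Emit:
move_arm(commands=[[[0,0.6,0,0,0,0,0],[0,0.4,0,0,0,0,0],[0,0,0,0,0,0,0]]])

```text
t: 22.98
position: [558.9, -24.0, 61.2]
ee_rot: [0.0, 0.712, 0.702, 0.0]
ft_force: [-1.1, 0.1, -0.3]
opening: 0.3
finger_force: 0.4
```

Emit:
move_arm(commands=[[[0,0.5,0,0,0,0,0],[0,0.4,0,0,0,0,0],[0,0,0,0,0,0,0]]])

```text
t: 23.23
position: [559.5, -24.0, 61.2]
ee_rot: [-0.0, 0.712, 0.702, -0.0]
ft_force: [-5.2, -0.7, 3.8]
opening: 0.1
finger_force: 2.7
```

Emit:
move_arm(commands=[[[0,0.5,0,0,0,0,0],[0,0.3,0,0,0,0,0],[0,0,0,0,0,0,0]]])

```text
t: 23.48
position: [559.6, -24.0, 61.3]
ee_rot: [-0.001, 0.712, 0.702, -0.001]
ft_force: [-13.7, -0.2, 9.1]
opening: 0.2
finger_force: 7.2
```

The batten is firmly seated: 13.7 N with no motion, and the contact positions follow the fence's slope. A last light push on the stop from behind will close any slack left by the squaring-up.

Emit:
move_arm(commands=[[[0,-8,0,0,0,0,0],[0,0,-40,0,0,0,0],[0,0,-40,0,0,0,0],[0,0,-40,0,0,0,0],[35,14,0,0,0,0,0],[40,14,0,0,0,0,0],[40,14,0,0,0,0,0],[40,14,0,0,0,0,0],[0,0,0,0,0,0,0],[0,0,35,0,0,0,0],[0,0,35,0,0,0,0],[0,0,10,0,0,0,0]]])

```text
t: 24.48
position: [607.8, 128.2, 95.9]
ee_rot: [-0.002, 0.712, 0.703, -0.002]
ft_force: [-0.2, -0.6, -0.9]
opening: 0.4
finger_force: 0.0
```

Emit:
move_arm(commands=[[[0,0,8,0,0,0,0],[-6,0,0,0,0,0,0],[-5,0,0,0,0,0,0],[-2,0,0,0,0,0,0],[0,0,0,0,0,0,0]]])

```text
t: 24.9
position: [610.5, 114.5, 95.1]
ee_rot: [0.001, 0.712, 0.702, 0.001]
ft_force: [0.0, -0.6, 0.2]
opening: 0.4
finger_force: 0.0
```

Emit:
move_arm(commands=[[[-1.2,0,0,0,0,0,0],[-1.2,0,0,0,0,0,0],[-1,0,0,0,0,0,0],[0,0,0,0,0,0,0]]])

```text
t: 25.23
position: [609.7, 111.8, 93.4]
ee_rot: [0.0, 0.712, 0.702, 0.0]
ft_force: [0.4, 0.0, 0.5]
opening: 0.0
finger_force: 0.0
```

Emit:
move_arm(commands=[[[-1,0,0,0,0,0,0],[-0.8,0,0,0,0,0,0],[0,0,0,0,0,0,0]]])

```text
t: 25.48
position: [609.6, 110.0, 93.1]
ee_rot: [-0.0, 0.712, 0.702, -0.0]
ft_force: [0.4, 0.1, -1.0]
opening: 0.5
finger_force: 0.0
```

Emit:
move_arm(commands=[[[-0.7,0,0,0,0,0,0],[-0.7,0,0,0,0,0,0],[0,0,0,0,0,0,0]]])

```text
t: 25.73
position: [609.6, 108.6, 93.2]
ee_rot: [-0.0, 0.712, 0.702, -0.0]
ft_force: [-0.3, -0.7, 0.2]
opening: 0.8
finger_force: 0.0
```

Emit:
move_arm(commands=[[[-0.7,0,0,0,0,0,0],[-0.7,0,0,0,0,0,0],[0,0,0,0,0,0,0]]])

```text
t: 25.98
position: [609.6, 107.9, 93.2]
ee_rot: [-0.0, 0.712, 0.702, 0.0]
ft_force: [0.9, 4.9, -0.9]
opening: 0.6
finger_force: 2.7
```

Emit:
move_arm(commands=[[[-0.7,0,0,0,0,0,0],[-0.7,0,0,0,0,0,0],[0,0,0,0,0,0,0]]])

```text
t: 26.23
position: [609.6, 107.8, 93.3]
ee_rot: [-0.001, 0.712, 0.703, 0.001]
ft_force: [0.8, 15.4, -1.5]
opening: 0.3
finger_force: 7.9
```

Emit:
move_arm(commands=[[[-0.7,0,0,0,0,0,0],[-0.5,0,0,0,0,0,0],[0,0,0,0,0,0,0]]])

```text
t: 26.48
position: [609.6, 107.7, 93.3]
ee_rot: [-0.002, 0.711, 0.703, 0.002]
ft_force: [1.7, 23.9, -0.7]
opening: 0.5
finger_force: 12.2
```

The stop doesn't move at 24 N, so everything is snug. I'll back away, let it rest and hand in.

Emit:
move_arm(commands=[[[4,0,0,0,0,0,0],[10,0,0,0,0,0,0],[5,0,-20,0,0,0,0],[0,0,-40,0,0,0,0],[0,0,-40,0,0,0,0],[0,0,-40,0,0,0,0],[0,0,-20,0,0,0,0],[0,0,0,0,0,0,0],[0,0,0,0,0,0,0]]])

```text
t: 27.23
position: [610.2, 124.0, 254.3]
ee_rot: [0.001, 0.712, 0.702, 0.001]
ft_force: [-0.4, -0.2, -0.5]
opening: 0.1
finger_force: 0.0
```

Run:
```python
from h import *
s=env.sense(); print(s["t"],np.round(s["position"],1),np.abs(s["qvel"]).max().round(3)); im=env.get_image("wrist")[:,:,::-1]; im2=env.get_image("scene")[:,:,::-1]
cv2.imwrite("pics/v8.png",np.hstack([cv2.resize(im,(400,300)),cv2.resize(im2[190:290,190:320],(390,300),interpolation=cv2.INTER_CUBIC)]))
```

```text
27.2333 [610.2 124.  254.3] 0.049
```

View pics/v8.png

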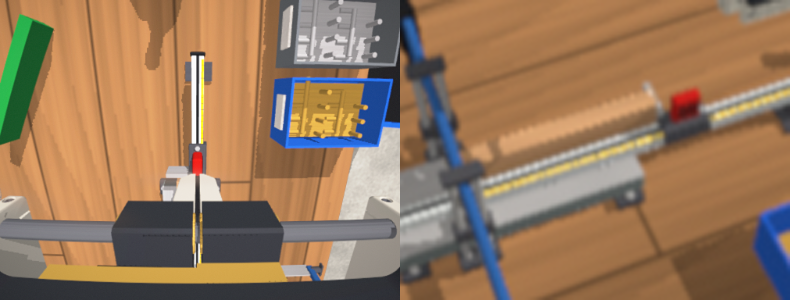

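The batten stands upright from the blade, at (480,155), to the stop plate at (650,95), along the fence, and the robot is clear.

```bash
python3 -c "
from station import env
print(env.job_done())"
```

```text
the job is handed in; nothing more can be done
None
```

The job is handed in at about 27 s: the batten stands on edge between blade, fence and stop plate, and nothing shifted when I pushed it against the fence (14 N) and the stop against its end (24 N); I touched none of the other tools or the offcut.

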